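# Walk a die block square onto its fence

## Task

Walk the heavy aluminium die block round on the bench by pushing its two shoulders (either side of the round nose) in turn with the fingertips, until its long flat back faces the steel fence; then push it home so that the whole back lies flat against the fence. Have it nearly square before it touches, so that no corner runs into the fence at an angle. Do not lift or tip the block, and leave the loose things around it where they are.

Things in the scene. Friction and masses are not known exactly. Their poses are not given: they have to be found in the camera images.
- die: die block: plain aluminium, about 1.5 kg, too wide to grip, loose. Block 90 (its x) x 170 (its y) x 40 mm high; a round column, radius 45, 55 mm high, stands in it at x = -25 mm, so that a nose bulges 25 mm out of the middle of its front (-x) face. Origin: centre of the block's underside. Flat back: the face at x = +45 mm, looking along +x. Plain sliding friction; up to about 20 N moves it
- shoulder_left (a point): middle of the left shoulder: block frame x = -45, y = +65, z = 20 mm. The shoulders are the flat parts of the block's front face either side of the nose, |y| = 41 to 85 mm: the places to push, towards +x of the block
- shoulder_right (a point): middle of the right shoulder: block frame x = -45, y = -65, z = 20 mm. Pushed at the middle of one shoulder, the free block turns about a point roughly 70 mm from its centre towards the other end (its y), so it also creeps forward
- back_left (a point): left end of the block's flat back: block frame x = 45, y = +85 mm, half-way up (z = 20 mm)
- back_right (a point): right end of the block's flat back: block frame x = 45, y = -85 mm, half-way up (z = 20 mm)
- fence: fence: dark steel angle bar fixed to the bench beyond the block, 300 mm long (its y), 45 mm high. Origin: on the flat face that looks at the block, mid-length, at bench height; +x points away from block and robot, so the face is the plane x = 0 and the block stands at negative x. At the start the block is turned 0.45 to 0.95 rad anticlockwise (from above) from square, its corners clear of the fence
- end_ring: bystander: flat steel ring, 84 mm across, 12 mm high; origin centre of the underside
- core: bystander: short standing perforated aluminium tube, 56 mm across, 90 mm high; origin centre of the underside
- screwdriver: bystander: screwdriver lying on the bench, about 200 mm long; origin on the bench below its shaft axis, 100 mm behind the tip (+x)
- strip: bystander: steel strip 220 x 25 x 5 mm lying flat, long along its x; origin centre of the underside
- glue: bystander: white plastic bottle, 48 mm across, 120 mm high; origin centre of the underside
- small_ring: bystander: brass ring 60 mm across, 8 mm high; origin centre of the underside

How it is judged:
By the outcome, as a careful person would: the job done as asked, in the order asked, and still so for the second after the job is handed in, with the robot touching nothing.
It also fails if it takes over 72 s, if anything falls off the work surface, if the arm or the gripper's body presses on something with over 40 N, if the wrist force passes 120 N, or if a joint passes its speed limit or range.

## Robot

A 6-joint arm with a two-finger parallel gripper is mounted at the origin on the work surface. World frame = base frame: x ahead of the robot, y to its left, z up, the work surface at z = 0. Lengths are in mm, angles in rad, forces in N, time in s.
With the tool pointing down it reaches from about 350 to 875 mm from the base axis. Payload 4.2 kg.
Tool frame: the origin (TCP) lies at the very end of the fingers, on their centre line; the grasp point (between the pads) lies 19 mm behind it (arm.pinch_z is the distance from the TCP to the grasp point, in mm); x points along the fingers, y is the direction in which the jaws open and shut, and the axes are right-handed (so a half turn about x gives the same grasp; the last joint's range is limited). The gripper opens to 85 mm and grips with 20 to 120 N. Pads are 22 mm wide; open, the fingers measure 114 mm over their backs; the gripper's body (76 mm by 85 mm) begins 54 mm behind the grasp point. The pads swing forward as they close: fully open they stand 13 mm farther back than shut.
Start: joints at [-1.029, 0.385, 0.008, 0, -1.194, -0.259], TCP at [174.42, -600.147, 231.312] pointing down, gripper open.
Joint ranges: [-3.14, 3.14], [-1.21, 2.06], [-1.07, 1.41], [-3.16, 2.05], [-2.99, -0.16], [-3.1, 3.1]. Speed limits (rad/s): [2.79, 2.79, 3.14, 3.14, 3.14, 3.14].

## Interface

Orientations are given as a unit quaternion [x, y, z, w].
In Python, from bench import arm gives the robot as it stands.
- The arm moves only by the tool drive_tool, never from a script. Its argument "motion" is a list of rows, each a list of 4 numbers: the shift along the tool's x, y, z in mm, then the turn about the tool's x in degrees. In form: [[dx, dy, dz, spin], ...]. A call has 1 to 10 rows; each row shifts and turns the commanded pose from where the row before left it, along the tool's axes as they then stand; what a row does not reach is not made up. A row lasts 1/12 s, in which the tool goes at most 41.7 mm and 7.16 degrees, less where a joint would pass 70% of its speed; a pose out of reach is approached as far as the arm can. A call with a gripper value outside its range is refused whole. "grip" is the finger opening in mm, from 0 to 85.4, set as the call begins (left out, the last holds). The fingers move at their own pace and stop on an object; the grip force is fixed at half the most. Time passes only in rows, so rows that do not move let the fingers close. It gives the time, the measured TCP pose, the force and the opening at its end, in the units of the state.
- arm.read_state(): the state, without advancing time (a new reading comes with each control period).
- arm.get_image(name): name is "scene" or "side" or "wrist"; returns the picture (384x512x3 uint8, red, green, blue); there is no depth.
- arm.calibration(name): a dict with "K" (3x3 intrinsics, pixels), "eye" and "attitude" of the camera in the world; the wrist camera has in their place "T_tool_cam" (4x4, takes a point from camera to tool coordinates, whose origin is the TCP and whose axes are the tool frame's). Camera axes: x right, y up, looking along -z (the intrinsics and any distortion apply to the point x, -y, -z); pixel columns grow to the right and rows downward; lengths in mm; the calibration is good to about 2 mm. A picture is of the moment at which its call begins: read the wrist's pose just before it. calibration takes no time and is no camera call.
- arm.job_done(): hands the job in, once; it reports no verdict.
The state is a dict: "clock": time; "joints": joint angles; "joint_vel": joint speeds; "joint_efforts": joint torques, N m; "position": TCP position; "ee_rot": TCP orientation; "contact_force": force on the tool from outside, world axes, zero at the start; "wrist_torque": the same for the moment, N m; "gripper_width": finger opening in mm.
Only numpy, scipy, OpenCV 4.12 (cv2) and the standard library are available. Lean on these libraries where they do the work, as an engineer would, in place of code of your own. Each camera call takes 0.05 s, during which the arm holds its last target. There are 200 camera calls.

## Working session

There is one attempt and no reset: what is moved stays moved. The work goes in short steps, Python scripts to look and compute and a tool call to move; the robot and the scene stay as the last step left them, time stands still between calls to the robot, and variables do not carry over. Pictures are saved under pics/ and viewed, about 8 in all and at most 12, crops included, and the job is handed in when it is done.

Besides the shell and the picture viewer there is one more tool, called after "Emit:" as name(argument=value, ...), one argument or row to a line, values as JSON. drive_tool: Moves the arm, as the interface text tells. Its arguments: {"type":"object","properties":{"motion":{"type":"array"},"grip":{"type":"number"}},"required":["motion"]}

```bash
mkdir -p pics; ls; python3 - <<'E'
from bench import arm
import cv2,numpy as np
s=arm.read_state();print({k:np.round(v,3) for k,v in s.items()})
for n in("scene","side","wrist"):
    im=arm.get_image(n);cv2.imwrite(f"pics/{n}0.png",im[:,:,::-1]);c=arm.calibration(n)
    print(n,{k:(np.round(v,3).tolist() if not isinstance(v,str) else v) for k,v in c.items()})
a=cv2.imread("pics/scene0.png");b=cv2.imread("pics/side0.png")
cv2.imwrite("pics/both0.png",cv2.resize(np.vstack([a,b]),(800,1200))[:,:])
E
```

```text
pics
{'clock': np.float64(0.0), 'joints': array([-1.029e+00,  3.860e-01,  7.000e-03, -1.000e-03, -1.194e+00,
       -2.590e-01]), 'joint_vel': array([-0.001, -0.001, -0.001, -0.   ,  0.001,  0.001]), 'joint_efforts': array([-1.0000e-03, -3.9228e+01,  1.8840e+01,  4.1860e+00, -5.0000e-03,
        0.0000e+00]), 'position': array([ 174.253, -599.598,  230.23 ]), 'ee_rot': array([-0.099,  0.7  ,  0.1  ,  0.7  ]), 'contact_force': array([ 0.006, -0.608, -0.076]), 'wrist_torque': array([ 0.019, -0.054,  0.03 ]), 'gripper_width': np.float64(85.557)}
scene {'K': [[426.275, 0.0, 259.211], [0.0, 426.275, 189.294], [0.0, 0.0, 1.0]], 'eye': [1303.29, 377.108, 798.698], 'attitude': [0.209, 0.36, 0.775, 0.475]}
side {'K': [[492.85, 0.0, 258.728], [0.0, 492.85, 203.099], [0.0, 0.0, 1.0]], 'eye': [57.981, 803.673, 1132.513], 'attitude': [-0.102, 0.342, 0.898, -0.255]}
wrist {'K': [[332.915, 0.0, 254.298], [0.0, 332.915, 187.377], [0.0, 0.0, 1.0]], 'T_tool_cam': [[-0.001, 0.315, -0.949, -142.447], [1.0, -0.001, -0.001, 0.675], [-0.001, -0.949, -0.315, -80.008], [0.0, 0.0, 0.0, 1.0]]}
```

View pics/scene0.png

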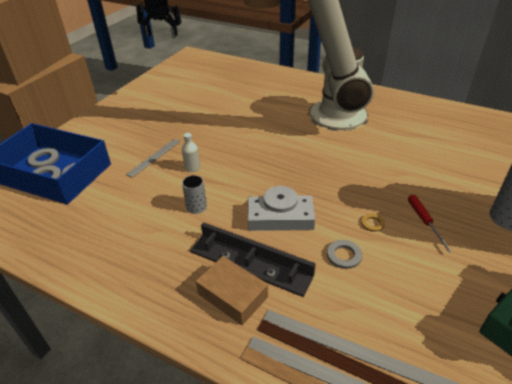

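View pics/side0.png

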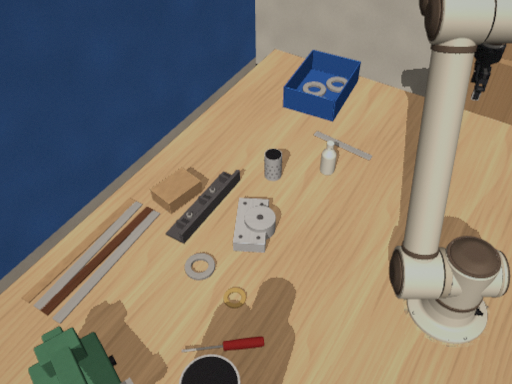

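The scene view shows the die at about (281,210), the fence from (195,240) to (310,285), rings at (344,253) and (372,222), the core at (195,195) and the glue at (190,153). The side view shows the die at about (255,224) and the fence from (175,230) to (238,178). I'll zoom in on both.

```bash
cat > h.py <<'E'
import numpy as np,cv2
from scipy.spatial.transform import Rotation as R
from bench import arm
def ray(n,p,st=None):
    c=arm.calibration(n);K=np.array(c["K"])
    d=np.array([(p[0]-K[0,2])/K[0,0],-(p[1]-K[1,2])/K[1,1],-1.])
    if n=="wrist":
        T=np.array(c["T_tool_cam"]);Rt=R.from_quat(st["ee_rot"]).as_matrix()
        return Rt@T[:3,3]+st["position"],Rt@T[:3,:3]@d
    return np.array(c["eye"]),R.from_quat(c["attitude"]).as_matrix()@d
def cast(n,p,z,st=None):
    o,d=ray(n,p,st);return o+d*(z-o[2])/d[2]
def proj(n,X):
    c=arm.calibration(n);K=np.array(c["K"])
    v=R.from_quat(c["attitude"]).as_matrix().T@(np.array(X)-np.array(c["eye"]))
    return K[0,2]+K[0,0]*v[0]/-v[2],K[1,2]-K[1,1]*v[1]/-v[2]
E
python3 - <<'E'
import cv2,numpy as np
a=cv2.imread("pics/scene0.png")[150:300,180:380]
b=cv2.imread("pics/side0.png")[150:300,160:360]
for n,x in(("a",a),("b",b)):cv2.imwrite(f"pics/{n}1.png",cv2.resize(x,None,fx=4,fy=4,interpolation=cv2.INTER_CUBIC))
E
```

```text
(no output)
```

View pics/a1.png

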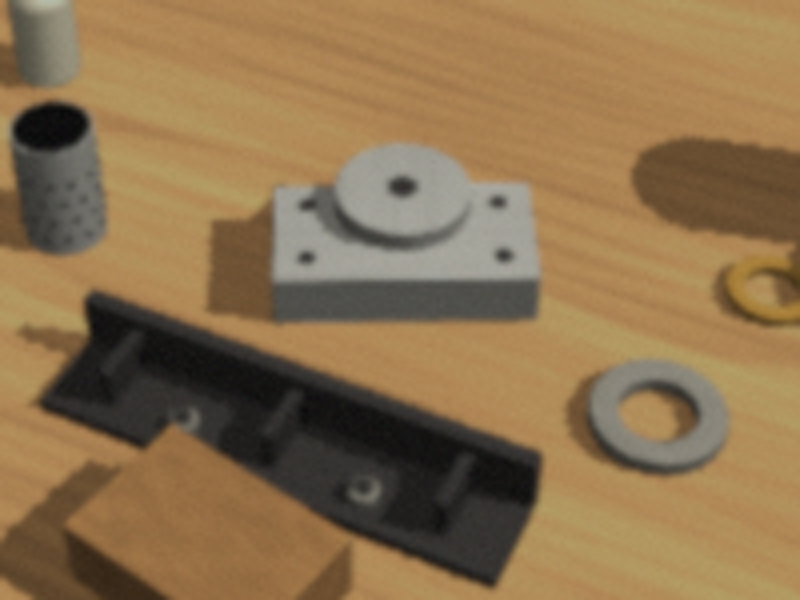

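View pics/b1.png

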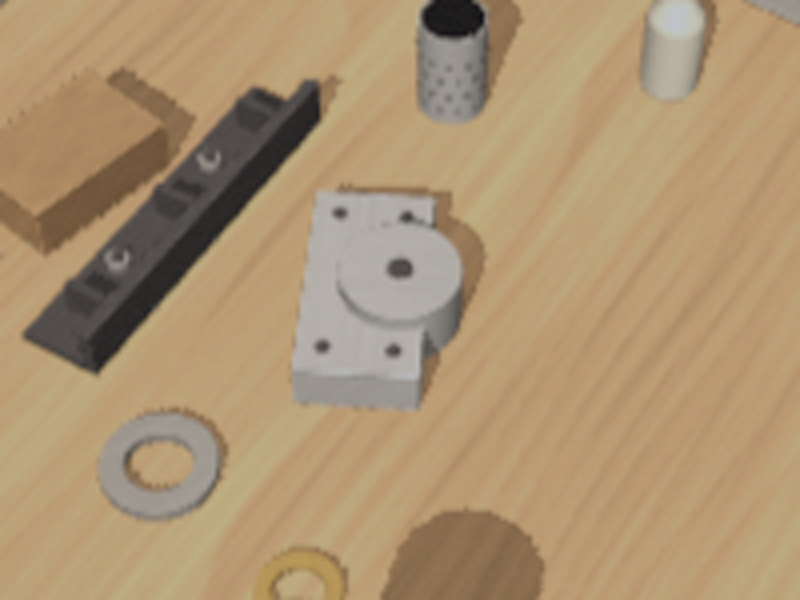

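```bash
python3 - <<'E'
from h import *
np.set_printoptions(precision=1,suppress=True)
S=lambda p:(180+p[0]/4-.4,150+p[1]/4-.4)
D=lambda p:(160+p[0]/4-.4,150+p[1]/4-.4)
sc=dict(bl=(540,277),br=(273,281),fl=(533,185),fr=(277,185))
sd=dict(bl=(294,373),br=(320,191),fl=(420,378),fr=(435,197))
for k in sc: print(k,cast("scene",S(sc[k]),40),cast("side",D(sd[k]),40))
for nm,f,src in(("scene",S,sc),("side",D,sd)):
    P={k:cast(nm,f(v),40)[:2] for k,v in src.items()}
    print(nm,"len",[np.linalg.norm(P[a]-P[b]) for a,b in(("bl","br"),("fl","fr"),("bl","fl"),("br","fr"))],"c",sum(P.values())/4, [np.degrees(np.arctan2(*(P[a]-P[b])[[1,0]])) for a,b in(("bl","br"),("fl","fr"),("bl","fl"),("br","fr"))])
print("col",cast("scene",S((403,190)),55),cast("side",D((400,268)),55))
print("fence top sc",cast("scene",S((92,293)),45),cast("scene",S((540,456)),45))
print("fence top sd",cast("side",D((317,83)),45),cast("side",D((97,347)),45))
print("fence bot sd",cast("side",D((320,113)),0),cast("side",D((98,373)),0))
print("end_ring",cast("scene",S((657,412)),12),cast("side",D((160,462)),12))
print("small",cast("side",D((303,590)),8),cast("scene",S((775,287)),8))
print("core base",cast("scene",S((65,235)),0),cast("side",D((452,105)),0))
print("glue",cast("scene",S((47,72)),0),cast("side",D((670,85)),0))
E
```

```text
bl [569.6 138.2  40. ] [565.7 141.   40. ]
br [647.4 -10.4  40. ] [644.8 -11.6  40. ]
fl [490.9 101.7  40. ] [488.9  98.9  40. ]
fr [566.5 -51.4  40. ] [567.8 -51.6  40. ]
scene len [np.float64(167.70530915402006), np.float64(170.74007947208264), np.float64(86.77989191289994), np.float64(90.65236627870887)] c [568.6  44.5] [np.float64(117.63556080977679), np.float64(116.30489778018942), np.float64(24.881985435689053), np.float64(26.889595402858667)]
side len [np.float64(171.85802877873618), np.float64(169.9077938040327), np.float64(87.57275556035125), np.float64(86.6731948882371)] c [566.8  44.2] [np.float64(117.3805247344274), np.float64(117.67585618952499), np.float64(28.716928195164577), np.float64(27.439970633498373)]
col [549.   33.2  55. ] [546.6  32.1  55. ]
fence top sc [ 711.1 -103.6   45. ] [706.8 192.8  45. ]
fence top sd [ 707.7 -103.1   45. ] [693.6 197.3  45. ]
fence bot sd [ 713.4 -112.9    0. ] [704.7 190.7   0. ]
end_ring [618.1 234.7  12. ] [614.5 235.7  12. ]
small [476.3 266.2   8. ] [479.6 267.6   8. ]
core base [ 637.1 -179.5    0. ] [ 627.  -176.4    0. ]
glue [ 491.6 -293.7    0. ] [ 486.8 -289.2    0. ]
```

```bash
python3 - <<'E'
from h import *
np.set_printoptions(precision=3,suppress=True)
s=arm.read_state();M=R.from_quat(s["ee_rot"]).as_matrix();print(M)
print("to standoff, tool frame:",M.T@(np.array([462,63,231.])-s["position"]))
print("tool y heading",np.degrees(np.arctan2(M[1,1],M[0,1])))
E
```

```text
[[-0.001 -0.279  0.96 ]
 [ 0.002  0.96   0.279]
 [-1.     0.002 -0.   ]]
to standoff, tool frame: [  0.355 556.212 461.133]
tool y heading 106.1951412033694
```

Emit:
drive_tool(
  motion=[
    [0, 28, 23, 0],
    [0, 28, 23, 0],
    [0, 28, 23, 0],
    [0, 28, 23, 0],
    [0, 28, 23, 0],
    [0, 28, 23, 0],
    [0, 28, 23, 0],
    [0, 28, 23, 0],
    [0, 28, 23, 0],
    [0, 28, 23, 0],
  ],
  grip=0,
)

```text
clock: 0.98
position: [317.2, -265.4, 231.3]
ee_rot: [-0.099, 0.7, 0.1, 0.7]
contact_force: [1.6, -0.6, 0.7]
gripper_width: -0.1
```

Emit:
drive_tool(
  motion=[
    [0, 28, 23, 0],
    [0, 28, 23, 0],
    [0, 28, 23, 0],
    [0, 28, 23, 0],
    [0, 28, 23, 0],
    [0, 28, 23, 0],
    [0, 28, 23, 0],
    [0, 28, 23, 0],
    [0, 28, 23, 0],
    [0, 24, 23, 0],
  ],
)

```text
clock: 1.82
position: [461.0, 64.2, 231.3]
ee_rot: [-0.1, 0.7, 0.1, 0.7]
contact_force: [0.6, -0.5, 0.1]
gripper_width: 0.3
```

Emit:
drive_tool(
  motion=[
    [30, 0, 0, 0],
    [30, 0, 0, 0],
    [30, 0, 0, 0],
    [25, 0, 0, 0],
    [0, 0, 0, 0],
    [0, 0, 0, 0],
  ],
)

```text
clock: 2.32
position: [460.5, 61.8, 115.7]
ee_rot: [-0.1, 0.701, 0.099, 0.699]
contact_force: [-0.5, 0.2, 0.0]
gripper_width: -0.0
```

Emit:
drive_tool(
  motion=[
    [25, 0, 0, 0],
    [25, 0, 0, 0],
    [25, 0, 0, 0],
    [25, 0, 0, 0],
    [0, 0, 0, 0],
    [0, 0, 0, 0],
  ],
)

```text
clock: 2.82
position: [462.0, 62.4, 17.3]
ee_rot: [-0.1, 0.7, 0.1, 0.7]
contact_force: [0.9, 0.3, 0.5]
gripper_width: -0.2
```

```bash
cat >> h.py <<'E'
def snap(t):
    s=arm.read_state()
    a=arm.get_image("scene")[150:300,180:380,::-1];b=arm.get_image("side")[150:300,160:360,::-1]
    big=np.hstack([a,b]);cv2.imwrite(f"pics/{t}.png",cv2.resize(big,None,fx=2,fy=2,interpolation=cv2.INTER_CUBIC));return s
E
python3 -c "
from h import *
snap('s1')"
```

```text
(no output)
```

View pics/s1.png

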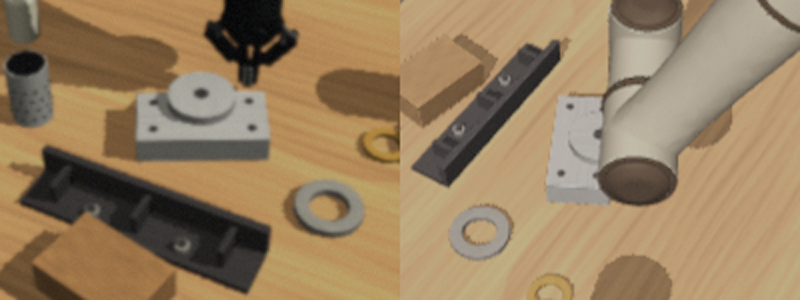

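The finger is in front of the left shoulder at about (248,75), clear of the die. Starting the first push.

Emit:
drive_tool(
  motion=[
    [0, 2, 8, 0],
    [0, 2, 8, 0],
    [0, 1, 6, 0],
    [0, 1, 4, 0],
    [0, 1, 4, 0],
    [0, 1, 4, 0],
    [0, 1, 4, 0],
    [0, 1, 4, 0],
    [0, 1, 4, 0],
    [0, 0, 0, 0],
  ],
)

```text
clock: 3.75
position: [498.3, 84.2, 15.2]
ee_rot: [-0.1, 0.703, 0.099, 0.697]
contact_force: [-6.5, 0.7, 3.2]
gripper_width: -0.1
```

```bash
cat >> h.py <<'E'
def die(name=None):
    s=arm.read_state();im=arm.get_image("scene")
    if name: cv2.imwrite(f"pics/{name}.png",cv2.resize(im[150:300,180:380,::-1],None,fx=3,fy=3,interpolation=cv2.INTER_CUBIC))
    hsv=cv2.cvtColor(im,cv2.COLOR_RGB2HSV)
    m=((hsv[...,1]<40)&(hsv[...,2]>130)).astype(np.uint8)
    m[:150]=0;m[300:]=0;m[:,:215]=0;m[:,380:]=0
    n,L,st,ce=cv2.connectedComponentsWithStats(m)
    i=1+np.argmax(st[1:,4]);m=L==i
    cols=np.where(m.sum(0)>6)[0];a,b=cols[0],cols[-1]
    bot=np.array([np.where(m[:,c])[0].max()+.5 for c in range(a,b+1)]);xs=np.arange(a,b+1)
    # back edge: line through the bottom of the top face, away from the ends
    P=np.array([cast("scene",(x,y),40)[:2] for x,y in zip(xs,bot)])
    Q=P[8:-8].astype(np.float32);vx,vy,x0,y0=cv2.fitLine(Q,cv2.DIST_HUBER,0,.01,.01).ravel()
    if vy<0:vx,vy=-vx,-vy
    yaw=np.degrees(np.arctan2(-vx,vy));t=(P-[x0,y0])@[vx,vy]
    mid=np.array([x0,y0])+np.array([vx,vy])*(t.min()+t.max())/2
    c=mid-45*np.array([vy,-vx])
    print("area",st[i,4],"cols",a,b,"yaw %.1f len %.1f"%(yaw,np.ptp(t)),"back mid",mid.round(1),"centre",c.round(1))
    Rt=np.array([[vy,vx],[-vx,vy]])  # block x=(vy,-vx), y=(vx,vy)
    p=s["position"][:2]-c;print("clock %.2f TCP"%s["clock"],s["position"].round(1),"block-frame TCP",round(p@[vy,-vx],1),round(p@[vx,vy],1),"F",s["contact_force"].round(1))
    return yaw,c
E
python3 -c "
from h import *
die('s2')"
```

```text
area 1365 cols 247 311 yaw 21.3 len 160.2 back mid [616.7  61.2] centre [574.8  44.8]
clock 3.75 TCP [498.3  84.2  15.2] block-frame TCP -56.9 64.5 F [-6.5  0.7  3.2]
```

View pics/s2.png

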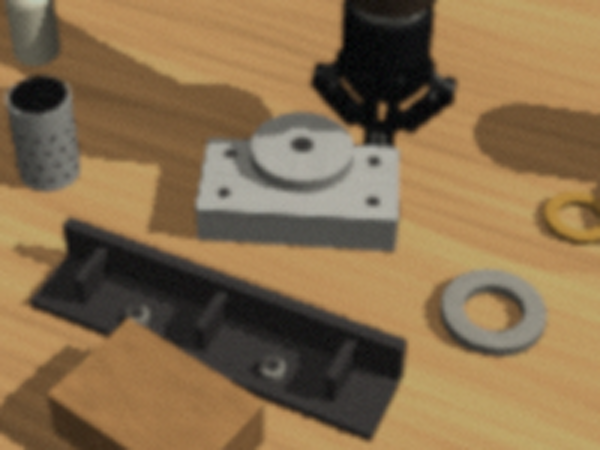

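The die has turned to about 21°, with the finger at the middle of the left shoulder. I'll keep pushing there.

Emit:
drive_tool(
  motion=[
    [0, 1, 4, 0],
    [0, 1, 4, 0],
    [0, 0.5, 4, 0],
    [0, 0.5, 4, 0],
    [0, 0, 4, 0],
    [0, 0, 4, 0],
    [0, 0, 4, 0],
    [0, 0, 0, 0],
  ],
)

```text
clock: 4.47
position: [524.9, 95.4, 15.1]
ee_rot: [-0.1, 0.703, 0.099, 0.697]
contact_force: [-5.4, 0.3, 0.1]
gripper_width: 0.2
```

```bash
python3 -c "
from h import *
die()"
```

```text
area 1253 cols 243 311 yaw 9.2 len 161.1 back mid [633.9  55.6] centre [589.5  48.4]
clock 4.47 TCP [524.9  95.4  15.1] block-frame TCP -56.3 56.7 F [-5.4  0.3  0.1]
```

Emit:
drive_tool(
  motion=[
    [0, 1.5, 4, 0],
    [0, 1.5, 4, 0],
    [0, 1.5, 4, 0],
    [0, 1, 3, 0],
    [0, 0, 0, 0],
    [0, 0, -5, 0],
    [0, 0, -10, 2],
    [0, 0, -15, 6],
    [0, 0, -10, 7],
    [0, 0, 0, 0],
  ],
)

```text
clock: 5.35
position: [500.8, 96.1, 16.4]
ee_rot: [-0.007, 0.707, 0.007, 0.707]
contact_force: [-0.1, 0.1, 0.1]
gripper_width: 0.1
```

```bash
python3 -c "
from h import *
die('s3')
np.set_printoptions(precision=3,suppress=True)
print(R.from_quat(arm.read_state()['ee_rot']).as_matrix())
im=arm.get_image('scene');g=cv2.cvtColor(im,cv2.COLOR_RGB2GRAY)
cv2.imwrite('pics/f3.png',cv2.resize(im[210:300,185:325,::-1],None,fx=5,fy=5,interpolation=cv2.INTER_CUBIC))
# fence top edge: strongest light->dark step going down, per column
xs=[];ys=[]
from scipy.ndimage import gaussian_filter
gg=gaussian_filter(g.astype(float),.7)
for x in range(208,308):
    y0=223+(x-203)*41/112.;r=np.arange(int(y0)-5,int(y0)+6);d=gg[r+1,x]-gg[r-1,x];k=np.argmin(d)
    if 0<k<10:
        q=d[k-1:k+2];ys.append(r[k]+.5*(q[0]-q[2])/(q[0]-2*q[1]+q[2]));xs.append(x)
P=np.array([cast('scene',p,45)[:2] for p in zip(xs,ys)]).astype(np.float32)
f=cv2.fitLine(P,cv2.DIST_HUBER,0,.01,.01).ravel();f=f*np.sign(f[1]) if 0 else f
v=f[:2]*np.sign(f[1]);print('fence',len(P),f[2:],'yaw',np.degrees(np.arctan2(-v[0],v[1])),'x at y=52',f[2]+(52-f[3])*v[0]/v[1],'resid',np.std((P-f[2:])@[v[1],-v[0]]))
"
```

```text
area 1512 cols 243 311 yaw 1.7 len 160.0 back mid [641.2  52.9] centre [596.2  51.6]
clock 5.35 TCP [500.8  96.1  16.4] block-frame TCP -94.1 47.3 F [-0.1  0.1  0.1]
[[ 0.001 -0.024  1.   ]
 [ 0.001  1.     0.024]
 [-1.     0.001  0.001]]
fence 100 [705.53   45.469] yaw 0.65430915 x at y=52 705.4553 resid 0.3144569
```

View pics/s3.png

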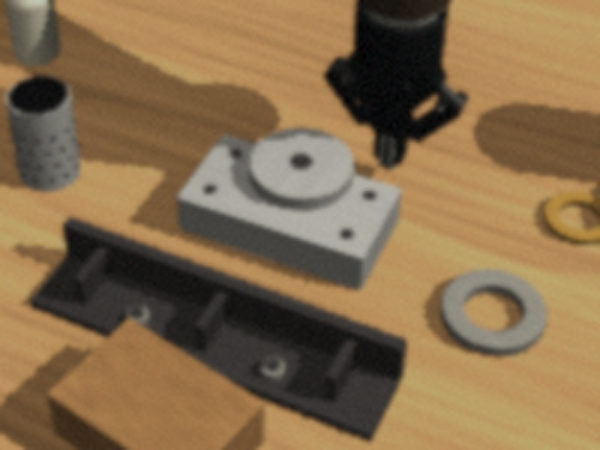

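The die is now nearly parallel to the fence, with its corners at (180,204) and (362,257) and the nose hole at (302,161) in this crop. I'll check the yaw and the nose centre by ray before opening the fingers to push both shoulders.

```bash
python3 -c "
from h import *
np.set_printoptions(precision=1,suppress=True)
f=lambda x,y:(180+x/3-.33,150+y/3-.33)
print('nose',cast('scene',f(302,161),55))
c=[cast('scene',f(*p),40)[:2] for p in((180,204),(362,257),(400,190),(228,137))]
print(c,np.linalg.norm(c[0]-c[1]),np.degrees(np.arctan2(*(c[0]-c[1])*[1,-1])))
F=[cast('scene',f(*p),45)[:2] for p in((70,221),(405,343))];print('fence',F)
im=arm.get_image('side');cv2.imwrite('pics/s4.png',cv2.resize(im[150:300,160:360,::-1],None,fx=4,fy=4,interpolation=cv2.INTER_CUBIC))
"
```

```text
nose [570.7  43.4  55. ]
[array([649.8, -32.6]), array([637.3, 128.5]), array([551.8, 126.7]), array([556.6, -36. ])] 161.5859754577528 4.41540446099252
fence [array([ 712.1, -101.8]), array([707.8, 193.3])]
```

View pics/s4.png

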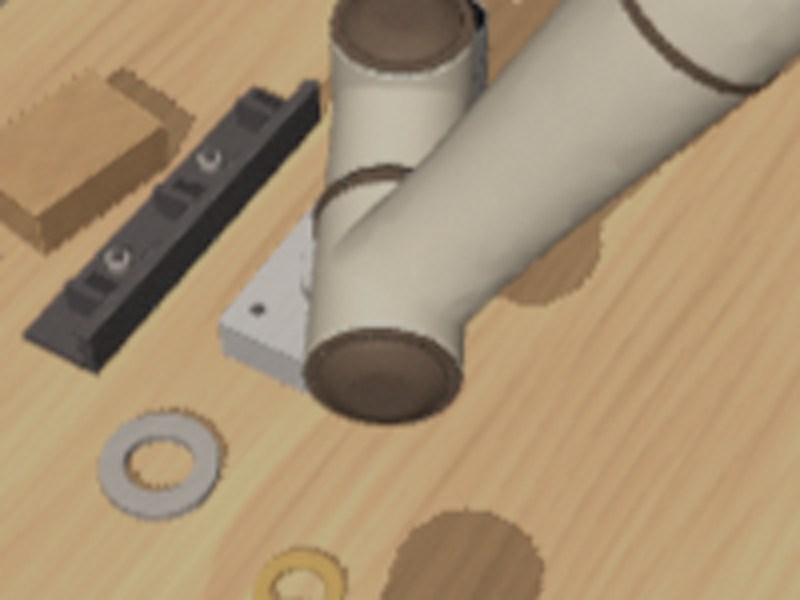

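The side view shows the die's bl corner at about (221,325), with the arm hiding the rest. My die() routine mixed the back edge with the left end edge, so I'll fix that with two line fits, back and left end.

```bash
cat > d.py <<'E'
from h import *
def die2(save=None):
    s=arm.read_state();im=arm.get_image("scene")
    if save: cv2.imwrite(f"pics/{save}.png",im[...,::-1])
    big=cv2.resize(im,None,fx=4,fy=4,interpolation=cv2.INTER_CUBIC)
    hsv=cv2.cvtColor(big,cv2.COLOR_RGB2HSV)
    m=((hsv[...,1]<45)&(hsv[...,2]>125)).astype(np.uint8)
    m[:600]=0;m[1220:]=0;m[:,:840]=0;m[:,1290:]=0
    m=cv2.morphologyEx(m,cv2.MORPH_OPEN,np.ones((7,7)))
    n,L,st,_=cv2.connectedComponentsWithStats(m);i=1+np.argmax(st[1:,4]);m=L==i
    cols=np.where(m.any(0))[0];bot=np.array([np.where(m[:,c])[0].max() for c in cols])
    P=np.array([cast("scene",((x+.5)/4-.5,(y+1)/4-.5),40)[:2] for x,y in zip(cols,bot)])
    k=np.argmax(bot);w=len(cols)
    def fit(Q):
        f=cv2.fitLine(Q.astype(np.float32),cv2.DIST_HUBER,0,.01,.01).ravel().astype(float);return f[:2],f[2:],np.std((Q-f[2:])@[f[1],-f[0]])
    vb,pb,rb=fit(P[10:k-12]);vb=vb*np.sign(vb[1])
    vs,ps,rs=fit(P[k+10:-10]);vs=vs*np.sign(vs[0])
    bl=pb+vb*np.linalg.solve(np.c_[vb,-vs],ps-pb)[0]
    br=P[0];ex=np.array([vb[1],-vb[0]]);c=bl-85*vb-45*ex
    yaw=np.degrees(np.arctan2(ex[1],ex[0]))
    print("yaw %.1f side-edge yaw %.1f"%(yaw,np.degrees(np.arctan2(vs[1],vs[0]))),"len %.1f"%np.linalg.norm(bl-br),"res",rb.round(2),rs.round(2),"bl",bl.round(1),"br",br.round(1),"c",c.round(1),"nose",(c-25*ex).round(1))
    p=s["position"][:2]-c;print("clock %.2f"%s["clock"],"TCP",s["position"].round(1),"in block",(p@ex).round(1),(p@vb).round(1),"F",s["contact_force"].round(1))
    return im
if __name__=="__main__":
    import sys;die2(*sys.argv[1:])
E
python3 d.py s5
python3 -c "
from h import *
print('bl side',cast('side',(160+221/4-.4,150+325/4-.4),40))"
```

```text
yaw 1.7 side-edge yaw 1.6 len 168.2 res 0.26 0.21 bl [639.1 131.9] br [643.8 -36.2] c [596.6  45.7] nose [571.6  44.9]
clock 5.50 TCP [503.5  97.1  16.8] in block -91.5 54.1 F [ 0.4  0.1 -0.6]
bl side [633.65044864 132.70133736  40.        ]
```

The die is at centre (596.6, 45.7), yaw 1.7°, with the nose at y≈45. The fence is at x≈708, yaw about 0.7–1°. Next: back off, centre on the nose, open the fingers and lower.

Emit:
drive_tool(
  motion=[
    [0, 0, -13, 0],
    [0, -18, 0, 0],
    [0, -18, 0, 0],
    [0, -17, 0, 0],
    [6, 0, 0, 0],
    [6, 0, 0, 0],
    [0, 0, 0, 0],
    [0, 0, 0, 0],
    [0, 0, 0, 0],
    [0, 0, 0, 0],
  ],
  grip=85.4,
)

```text
clock: 6.38
position: [490.6, 43.8, 4.4]
ee_rot: [-0.008, 0.707, 0.008, 0.707]
contact_force: [0.4, 0.4, 0.4]
gripper_width: 85.3
```

```bash
python3 -c "
from h import *
s=arm.read_state();im=arm.get_image('wrist');cv2.imwrite('pics/w6.png',im[...,::-1]);print(s['position'],s['gripper_width'],s['contact_force'])"
```

```text
[490.57535336  43.75347595   4.35501914] 85.26930742003645 [0.40085919 0.39690567 0.39579209]
```

View pics/w6.png

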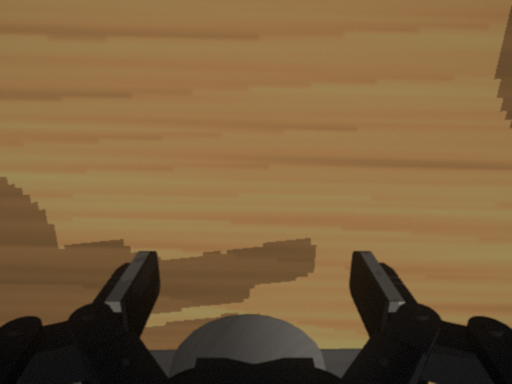

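The nose appears between the open fingers, spanning columns 172–325 (mid ≈248), while the fingers' mid is ≈254. So the nose sits about 2 mm to tool −y; I'll correct for that and approach.

Emit:
drive_tool(
  motion=[
    [0, -2, 8, 0],
    [0, 0, 8, 0],
    [0, 0, 8, 0],
    [0, 0, 8, 0],
    [0, 0, 5, 0],
    [0, 0, 4, 0],
    [0, 0, 4, 0],
    [0, 0, 4, 0],
    [0, 0, 4, 0],
    [0, 0, 0, 0],
  ],
)

```text
clock: 7.27
position: [540.8, 41.7, 3.8]
ee_rot: [-0.008, 0.709, 0.007, 0.705]
contact_force: [-4.6, 1.5, 2.8]
gripper_width: 85.0
```

```bash
python3 d.py s7
```

```text
yaw 1.6 side-edge yaw 1.3 len 168.1 res 0.26 0.3 bl [639.5 131.9] br [643.8 -36.2] c [596.8  45.7] nose [571.8  45. ]
clock 7.27 TCP [540.8  41.7   3.8] in block -56.1 -2.5 F [-4.6  1.5  2.8]
```

Emit:
drive_tool(
  motion=[
    [0, 0, 4, 0],
    [0, 0, 4, 0],
    [0, 0, 4, 0],
    [0, 0, 4, 0],
    [0, 0, 4, 0],
    [0, 0, 4, 0],
    [0, 0, 4, 0],
    [0, 0, 4, 0],
    [0, 0, 4, 0],
    [0, 0, 0, 0],
  ],
)

```text
clock: 8.15
position: [572.6, 40.9, 3.4]
ee_rot: [-0.008, 0.712, 0.005, 0.702]
contact_force: [-12.6, -1.6, 8.1]
gripper_width: 85.6
```

```bash
python3 d.py s8
```

```text
yaw 1.1 side-edge yaw 0.8 len 167.6 res 0.25 0.33 bl [671.8 130.5] br [675.1 -37.1] c [628.5  44.6] nose [603.5  44.1]
clock 8.15 TCP [572.6  40.9   3.4] in block -55.9 -2.7 F [-12.6  -1.6   8.1]
```

Emit:
drive_tool(
  motion=[
    [0, 0, 4, 0],
    [0, 0, 4, 0],
    [0, 0, 4, 0],
    [0, 0, 4, 0],
    [0, 0, 4, 0],
    [0, 0, 4, 0],
    [0, 0, 2, 0],
    [0, 0, 0, 0],
  ],
)

```text
clock: 8.87
position: [598.6, 41.6, 3.2]
ee_rot: [-0.008, 0.712, 0.005, 0.702]
contact_force: [-12.1, -1.0, 7.9]
gripper_width: 85.3
```

```bash
python3 d.py s9;python3 -c "
import cv2
cv2.imwrite('pics/s9c.png',cv2.resize(cv2.imread('pics/s9.png')[170:300,185:335],None,fx=4.5,fy=4.5,interpolation=cv2.INTER_CUBIC))"
```

```text
yaw 1.1 side-edge yaw 1.1 len 168.4 res 0.24 0.32 bl [697.7 131.3] br [700.9 -37.1] c [654.3  45.5] nose [629.3  45. ]
clock 8.87 TCP [598.6  41.6   3.2] in block -55.8 -2.9 F [-12.1  -1.    7.9]
```

View pics/s9c.png

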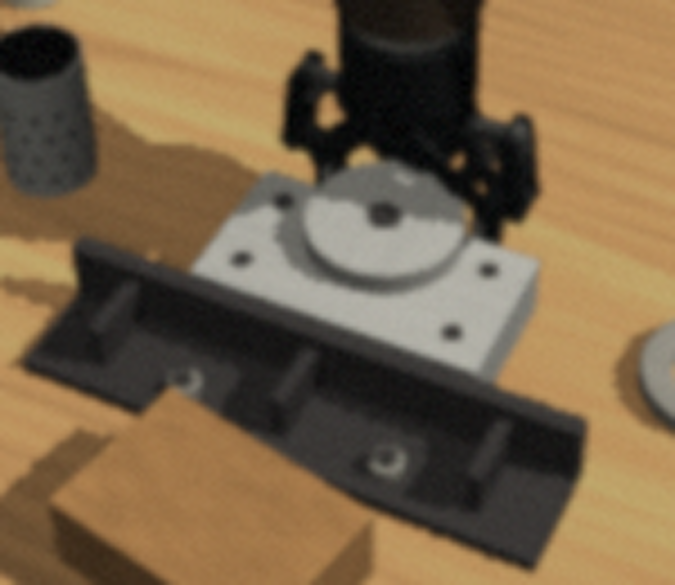

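The back edge, about (190,275) to (490,380), now reaches the fence's top edge in this view and is parallel to it. I'll do the last millimetres by force.

Emit:
drive_tool(
  motion=[
    [0, 0, 2, 0],
    [0, 0, 2, 0],
    [0, 0, 0, 0],
  ],
)

```text
clock: 9.17
position: [602.2, 41.7, 3.2]
ee_rot: [-0.008, 0.713, 0.005, 0.702]
contact_force: [-13.3, -0.3, 8.2]
gripper_width: 85.3
```

Emit:
drive_tool(
  motion=[
    [0, 0, 1, 0],
    [0, 0, 1, 0],
    [0, 0, 0, 0],
  ],
)

```text
clock: 9.42
position: [603.6, 41.7, 3.2]
ee_rot: [-0.008, 0.713, 0.005, 0.701]
contact_force: [-13.3, 0.3, 8.1]
gripper_width: 85.6
```

Emit:
drive_tool(
  motion=[
    [0, 0, 1, 0],
    [0, 0, 1, 0],
    [0, 0, 0, 0],
  ],
)

```text
clock: 9.67
position: [603.9, 41.7, 3.2]
ee_rot: [-0.008, 0.714, 0.005, 0.7]
contact_force: [-17.6, 0.7, 12.2]
gripper_width: 85.4
```

Emit:
drive_tool(
  motion=[
    [0, 0, 1, 0],
    [0, 0, 1, 0],
    [0, 0, 0, 0],
  ],
)

```text
clock: 9.92
position: [603.8, 41.6, 3.2]
ee_rot: [-0.008, 0.716, 0.005, 0.698]
contact_force: [-23.2, 2.3, 16.1]
gripper_width: 85.3
```

Emit:
drive_tool(
  motion=[
    [0, 0, 1, 0],
    [0, 0, 1, 0],
    [0, 0, 0, 0],
  ],
)

```text
clock: 10.17
position: [603.8, 41.6, 3.2]
ee_rot: [-0.008, 0.717, 0.005, 0.697]
contact_force: [-27.4, 3.5, 20.1]
gripper_width: 85.3
```

```bash
python3 -c "
from bench import arm
s=arm.read_state();print(s['wrist_torque'],s['position'])"; python3 d.py s10
```

```text
[0.96524046 7.10421772 0.01353231] [603.77344074  41.59295889   3.17792092]
yaw 0.5 side-edge yaw 0.8 len 168.0 res 0.37 0.29 bl [700.6 131.3] br [701.6 -36.6] c [656.4  45.9] nose [631.4  45.7]
clock 10.17 TCP [603.8  41.6   3.2] in block -52.6 -3.8 F [-27.4   3.5  20.1]
```

Seated at 27 N, with x stalled at 603.8. To make sure both ends are flat, I'll back off, close the fingers and press each shoulder singly.

Emit:
drive_tool(
  motion=[
    [0, 0, -8, 0],
    [0, 0, -12, 0],
    [0, 0, -16, 0],
    [0, 0, -20, 0],
    [-12, 0, 0, 0],
    [0, 0, 0, 0],
    [0, 0, 0, 0],
  ],
)

```text
clock: 10.8
position: [562.4, 43.0, 17.1]
ee_rot: [-0.007, 0.706, 0.008, 0.708]
contact_force: [-0.2, 0.7, 0.2]
gripper_width: 85.4
```

Emit:
drive_tool(
  motion=[
    [0, 25, 0, 0],
    [0, 25, 0, 0],
    [0, 18, 0, 0],
    [0, 0, 0, 0],
    [0, 0, 12, 0],
    [0, 0, 12, 0],
    [0, 0, 8, 0],
    [0, 0, 0, 0],
  ],
  grip=0,
)

```text
clock: 11.47
position: [593.7, 111.1, 15.8]
ee_rot: [-0.007, 0.707, 0.007, 0.707]
contact_force: [-0.2, -0.1, 0.4]
gripper_width: 0.1
```

```bash
python3 d.py s11; python3 -c "
from bench import arm
import numpy as np
print(arm.read_state()['gripper_width'],arm.read_state()['ee_rot'])"
```

```text
yaw 0.6 side-edge yaw 0.5 len 168.4 res 0.34 0.3 bl [700.6 131.2] br [701.9 -37.2] c [656.4  45.7] nose [631.4  45.5]
clock 11.47 TCP [593.7 111.1  15.8] in block -62.1 65.9 F [-0.2 -0.1  0.4]
-0.27297346266653666 [-0.006997    0.70715941  0.00701372  0.70698474]
```

Emit:
drive_tool(
  motion=[
    [0, 0, 3, 0],
    [0, 0, 3, 0],
    [0, 0, 2, 0],
    [0, 0, 2, 0],
    [0, 0, 1, 0],
    [0, 0, 0, 0],
  ],
)

```text
clock: 12.02
position: [603.0, 111.5, 16.3]
ee_rot: [-0.007, 0.707, 0.007, 0.707]
contact_force: [0.2, 0.1, -0.1]
gripper_width: -0.2
```

Emit:
drive_tool(
  motion=[
    [0, 0, 1, 0],
    [0, 0, 1, 0],
    [0, 0, 1, 0],
    [0, 0, 0, 0],
  ],
)

```text
clock: 12.35
position: [603.2, 111.2, 16.0]
ee_rot: [-0.008, 0.709, 0.007, 0.705]
contact_force: [-6.6, 0.7, 4.1]
gripper_width: 0.1
```

Emit:
drive_tool(
  motion=[
    [0, 0, 1, 0],
    [0, 0, 1, 0],
    [0, 0, 1, 0],
    [0, 0, 0, 0],
  ],
)

```text
clock: 12.68
position: [603.9, 111.2, 16.0]
ee_rot: [-0.008, 0.711, 0.006, 0.703]
contact_force: [-13.2, 2.7, 8.8]
gripper_width: 0.2
```

Emit:
drive_tool(
  motion=[
    [0, 0, 1, 0],
    [0, 0, 1, 0],
    [0, 0, 1, 0],
    [0, 0, 0, 0],
  ],
)

```text
clock: 13.02
position: [603.9, 111.1, 15.9]
ee_rot: [-0.008, 0.713, 0.006, 0.701]
contact_force: [-19.8, 5.5, 14.7]
gripper_width: 0.3
```

Emit:
drive_tool(
  motion=[
    [0, 0, 1, 0],
    [0, 0, 1, 0],
    [0, 0, 0, 0],
  ],
)

```text
clock: 13.27
position: [603.8, 111.0, 15.9]
ee_rot: [-0.008, 0.714, 0.005, 0.7]
contact_force: [-25.0, 7.2, 18.0]
gripper_width: -0.1
```

Emit:
drive_tool(
  motion=[
    [0, 0, -8, 0],
    [0, 0, -12, 0],
    [0, 0, -15, 0],
    [0, 0, -20, 0],
    [0, -26, 0, 0],
    [0, -26, 0, 0],
    [0, -26, 0, 0],
    [0, -26, 0, 0],
    [0, -26, 0, 0],
    [0, 0, 0, 0],
  ],
)

```text
clock: 14.1
position: [561.5, -22.8, 16.3]
ee_rot: [-0.006, 0.707, 0.006, 0.707]
contact_force: [-0.4, 0.3, -0.7]
gripper_width: 0.1
```

Emit:
drive_tool(
  motion=[
    [0, 0, 15, 0],
    [0, 0, 15, 0],
    [0, 0, 6, 0],
    [0, 0, 0, 0],
  ],
)

```text
clock: 14.43
position: [599.2, -18.2, 16.3]
ee_rot: [-0.007, 0.706, 0.008, 0.708]
contact_force: [-0.1, -0.7, 0.2]
gripper_width: -0.0
```

Emit:
drive_tool(
  motion=[
    [0, 0, 2, 0],
    [0, 0, 2, 0],
    [0, 0, 1, 0],
    [0, 0, 1, 0],
    [0, 0, 1, 0],
    [0, 0, 1, 0],
    [0, 0, 0, 0],
  ],
)

```text
clock: 15.02
position: [605.5, -18.5, 16.3]
ee_rot: [-0.007, 0.707, 0.007, 0.707]
contact_force: [-0.1, -0.7, -0.5]
gripper_width: -0.1
```

Emit:
drive_tool(
  motion=[
    [0, 0, 1, 0],
    [0, 0, 1, 0],
    [0, 0, 1, 0],
    [0, 0, 1, 0],
    [0, 0, 0, 0],
  ],
)

```text
clock: 15.43
position: [605.5, -18.8, 15.8]
ee_rot: [-0.007, 0.71, 0.007, 0.704]
contact_force: [-9.5, 1.7, 6.1]
gripper_width: 0.3
```

Emit:
drive_tool(
  motion=[
    [0, 0, 1, 0],
    [0, 0, 1, 0],
    [0, 0, 1, 0],
    [0, 0, 1, 0],
    [0, 0, 0, 0],
  ],
)

```text
clock: 15.85
position: [605.5, -19.1, 15.5]
ee_rot: [-0.007, 0.713, 0.006, 0.701]
contact_force: [-16.2, 3.4, 12.6]
gripper_width: 0.0
```

Right stalls at 605.5 and left at 603.9, a slope of 0.7° that matches the fence yaw. One last press, then retract and rise clear.

Emit:
drive_tool(
  motion=[
    [0, 0, 1, 0],
    [0, 0, 1, 0],
    [0, 0, 1, 0],
    [0, 0, 1, 0],
    [0, 0, 0, 0],
  ],
)

```text
clock: 16.27
position: [605.4, -19.2, 15.5]
ee_rot: [-0.007, 0.716, 0.006, 0.698]
contact_force: [-25.0, 4.7, 18.3]
gripper_width: -0.1
```

Emit:
drive_tool(
  motion=[
    [0, 0, -8, 0],
    [0, 0, -15, 0],
    [0, 0, -20, 0],
    [0, 0, -25, 0],
    [-30, 0, -15, 0],
    [-40, 0, -20, 0],
    [-40, 0, -20, 0],
    [-40, 0, -20, 0],
    [0, 0, 0, 0],
    [0, 0, 0, 0],
  ],
)

```text
clock: 17.1
position: [479.9, -20.7, 161.0]
ee_rot: [-0.007, 0.704, 0.008, 0.71]
contact_force: [0.3, 0.9, -1.1]
gripper_width: -0.0
```

Emit:
drive_tool(
  motion=[
    [0, -30, 0, 0],
    [0, -30, 0, 0],
    [0, -30, 0, 0],
    [0, -30, 0, 0],
    [0, -30, 0, 0],
    [0, -30, 0, 0],
    [0, -30, 0, 0],
    [0, 0, 0, 0],
  ],
)

```text
clock: 17.77
position: [483.2, -235.1, 155.9]
ee_rot: [-0.006, 0.708, 0.006, 0.706]
contact_force: [1.4, -0.3, 0.2]
gripper_width: 0.3
```

```bash
python3 d.py s12;python3 -c "
from h import *
im=arm.get_image('side')[...,::-1];a=cv2.imread('pics/s12.png')
k=dict(fx=3.2,fy=3.2,interpolation=cv2.INTER_CUBIC)
b=cv2.resize(im[140:265,155:280],None,**k);a=cv2.resize(a[165:290,185:310],None,**k)
cv2.imwrite('pics/f12.png',np.hstack([a,b]))"
```

```text
yaw 0.5 side-edge yaw 0.8 len 168.6 res 0.35 0.16 bl [700.3 130.4] br [701.4 -38.2] c [656.1  45. ] nose [631.1  44.8]
clock 17.77 TCP [ 483.2 -235.1  155.9] in block -175.5 -278.4 F [ 1.4 -0.3  0.2]
```

View pics/f12.png

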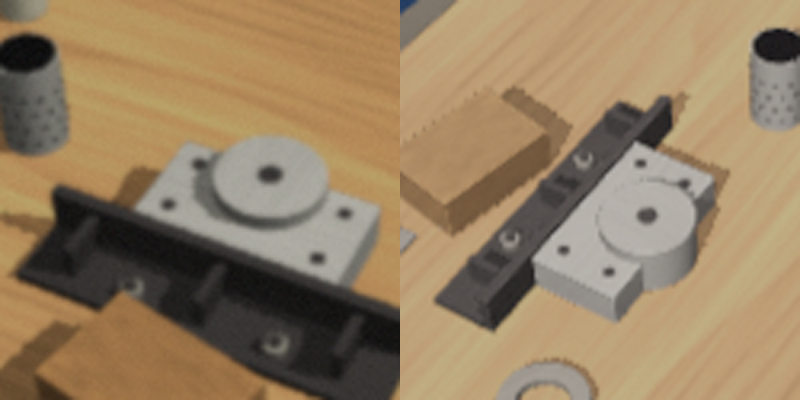

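Both views show the back flush along the fence with no gap at either end (side view: edge from (535,262) to (640,143)). The core and end ring are where they were, and the arm is clear. Handing in.

```bash
python3 -c "
from bench import arm
print(arm.job_done())"
```

```text
the job is handed in; nothing more can be done
None
```

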